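# Swing the dispenser spout over the open cup and dose

## Task

With one finger, push the dispenser's swing arm round by its side, without pinching it, until the nozzle is over the middle of the open cup's mouth. Only then press the dose button on top of the dispenser fully down with a fingertip and let it come up again. Leave the cup and the two capped bottles standing where they are.

Things in the scene. Friction and masses are not known exactly. Their poses are not given: they have to be found in the camera images.
- dispenser: bench dispenser, fixed to the worktop: round grey foot (128 mm diameter, 30 mm high), 26 mm steel column, a swing arm turning about the column, a push button on top. Origin on the column's axis at worktop level, z up; -x is where the arm points at joint 0. Cup and two capped bottles stand about 130 mm from the axis in any order, one along -x, the others 0.96 rad to either side.
- pivot (a point): point on the arm's pivot axis, 191.5 mm above the worktop, half-way up the arm's side faces
- swing_arm (a joint): angle q (rad, -1.5 to 1.5) of the swing arm: it points along (-cos q, -sin q) in the dispenser's frame; q grows counterclockwise seen from above. A straight grey bar 20 mm wide, flat upright sides 174.5 to 208.5 mm above the worktop, reaching 144 mm from the axis (hub radius 26 mm). Light friction (0.12 N m, 1.2 N at 100 mm from the axis); stays where it is left.
- nozzle (a point): lower tip of the small steel nozzle under the outer end of the arm, 130 mm from the axis, 162 mm above the worktop (10 mm above the cup's rim)
- dose_button (a joint): travel of the black round dose button (m): 0 up, 0.006 fully down; springs back; 5 N holds it fully down
- dose_button_top (a point): centre of the top of the dose button (28 mm diameter, in a low round housing, 44 mm diameter and 10 mm lower, on the dispenser's axis), 234 mm above the worktop when up; pressed straight down
- cup_mouth (a point): centre of the mouth of the open off-white paper cup with a band round it: 117 mm diameter at the rim, 152 mm high, light (about 50 g), standing loose on the worktop; the only open vessel by the dispenser. The point is at rim height; z up
- glass_jar_center (a point): centre of the clear glass jar with a screw cap, 54 mm diameter, 107 mm high, loose; the point is half-way up, z up
- white_bottle_center (a point): centre of the white plastic bottle with a white screw cap, 48 mm diameter, 105 mm high, loose; the point is half-way up, z up

How it is judged:
On the way, in this order (a step that is already met when the one before it is completed fails the run):
1. the arm rests with its nozzle over the middle of the open cup's mouth (horizontal distance between nozzle and cup_mouth below 0.025 m and velocity of joint swing_arm between -0.05 and 0.05 rad/s), for 0.2 s.
2. the dose button is pressed fully down while the nozzle is over the cup (horizontal distance between nozzle and cup_mouth below 0.025 m and value of joint dose_button above 0.0048 m), for 0.05 s.
At the end, for the whole second after the job is handed in: The arm is at rest with its nozzle within 25 mm, horizontally, of the centre of the cup's mouth; the dose button has been pressed at least 4.8 mm of its 6 mm with the nozzle there and is up again (under 1.5 mm); cup and capped bottles stand within 15 mm of where they stood (all of step 1 and value of joint dose_button below 0.0015 m and distance of each of cup_mouth, glass_jar_center, white_bottle_center from where it was at the start of the episode below 0.015 m and angle between cup_mouth's own z axis and vertical below 0.1 rad); the robot touches nothing.
It fails at once if the dose button is pressed (more than half its travel) while the nozzle is not over the cup (value of joint dose_button above 0.003 m and horizontal distance between nozzle and cup_mouth above 0.03 m).
It fails at once if the swing arm is pinched: more than 2 N on both of its long sides at once (contact force between the fingers and swing_arm_c0 above 2 N and contact force between the fingers and swing_arm_c1 above 2 N).
It fails at once if the open cup is shifted, lifted (over 15 mm) or tipped (distance of cup_mouth from where it was at the start of the episode above 0.015 m or angle between cup_mouth's own z axis and vertical above 0.2 rad).
It fails at once if the glass jar is shifted, lifted (over 15 mm) or tipped (distance of glass_jar_center from where it was at the start of the episode above 0.015 m or angle between glass_jar_center's own z axis and vertical above 0.2 rad).
It fails at once if the white bottle is shifted, lifted (over 15 mm) or tipped (distance of white_bottle_center from where it was at the start of the episode above 0.015 m or angle between white_bottle_center's own z axis and vertical above 0.2 rad).
It also fails if it takes over 40 s, if anything falls off the work surface, if the arm or the gripper's body presses on something with over 40 N, if the wrist force passes 120 N, or if a joint passes its speed limit or range.

## Robot

A 6-joint arm with a two-finger parallel gripper is mounted at the origin on a cart in front of the work surface, level with it; the furniture and walls round the work are solid. World frame = base frame: x ahead of the robot, y to its left, z up, the work surface at z = 0. Lengths are in m, angles in rad, forces in N, time in s.
With the tool pointing down it reaches from about 0.325 to 1 m from the base axis. Payload 5.1 kg.
Tool frame: the origin (TCP) lies at the very end of the fingers, on their centre line; the grasp point (between the pads) lies 19 mm behind it (robot.grip_depth is the distance from the TCP to the grasp point, in m); x points along the fingers, y is the direction in which the jaws open and shut, and the axes are right-handed (so a half turn about x gives the same grasp; the last joint's range is limited). The gripper opens to 85 mm and grips with 20 to 120 N. Pads are 22 mm wide; open, the fingers measure 114 mm over their backs; the gripper's body (76 mm by 85 mm) begins 54 mm behind the grasp point. The pads swing forward as they close: fully open they stand 13 mm farther back than shut.
Start: joints at [-1.298, 0.124, 1.65, -0, 1.367, -0.083], TCP at [0.226, -0.609, 0.231] pointing down, gripper open.
Joint ranges: [-2.61, 2.61], [-1.02, 2.33], [0.03, 2.71], [-1.35, 4.49], [0.32, 2.68], [-2.91, 2.91]. Speed limits (rad/s): [2.57, 2.57, 3.14, 3.14, 3.14, 3.14].

## Interface

Orientations are given as [roll, pitch, yaw] about the fixed x, y, z axes, in that order (R = Rz(yaw) Ry(pitch) Rx(roll)).
In Python, from rig import robot gives the robot as it stands.
- The arm moves only by the tool jog_arm, never from a script. Its argument "deltas" is text: rows parted by semicolons, each of 7 numbers parted by spaces: the shift along the tool's x, y, z each as a share of 800 mm, from -1 to 1, then the turn, a rotation vector about the tool's x, y, z each as a share of 30 degrees, from -1 to 1, then the opening, from 0 (shut) to 1 (fully open). A call has 1 to 12 rows; each row is the pose to reach, as a shift and turn from the pose commanded when the call began, along the tool's axes at that moment; what a row does not reach only later rows make up. A row lasts 1/8 s, in which the tool goes at most 62.5 mm and 10.7 degrees, less where a joint would pass 70% of its speed; a pose out of reach is approached as far as the arm can. A call with a number of a shift or a turn outside -1 to 1 is refused whole. A call with a gripper value outside its range is refused whole. The fingers move at their own pace and stop on an object; "grip_force" is the grip in N (left out, the last holds). Time passes only in rows, so rows that repeat a pose let the fingers close. It gives the time, the measured TCP pose, the force and the opening at its end, in the units of the state.
- robot.get_state(): the state, without advancing time (a new reading comes with each control period).
- robot.snapshot(name): name is "scene" or "top" or "wrist"; returns (picture, depth): 480x640x3 uint8, blue, green, red; 480x640 float32, m along the optical axis (not along the pixel's ray), 0 where there is no reading.
- robot.get_calibration(name): a dict with "K" (3x3 intrinsics, pixels), "R" (3x3) and "t" (3): a world point X has camera coordinates R X + t. Camera axes: x right, y down, z forward; pixel columns grow to the right and rows downward; lengths in m; the calibration is good to about 2 mm. A picture is of the moment at which its call begins: read the wrist's pose just before it. get_calibration takes no time and is no camera call; for the wrist camera it gives the pose at the moment of the call.
- robot.hand_in(): hands the job in, once; it reports no verdict.
The state is a dict: "t": time; "joint_positions": joint angles; "dq": joint speeds; "joint_efforts": joint torques, N m; "ee_pos": TCP position; "orientation": TCP orientation; "ft_force": force on the tool from outside, world axes, zero at the start; "ft_torque": the same for the moment, N m; "width": opening from 0.0 (shut) to 1.0 (fully open).
Only numpy, scipy, OpenCV 4.12 (cv2) and the standard library are available. Lean on these libraries where they do the work, as an engineer would, in place of code of your own. Each camera call takes 0.05 s, during which the arm holds its last target. There are 200 camera calls.

## Working session

There is one attempt and no reset: what is moved stays moved. The work goes in short steps, Python scripts to look and compute and a tool call to move; the robot and the scene stay as the last step left them, time stands still between calls to the robot, and variables do not carry over. Pictures are saved under pics/ and viewed, about 8 in all and at most 12, crops included, and the job is handed in when it is done.

Besides the shell and the picture viewer there is one more tool, called after "Request:" by a JSON object that holds its "fn" and its "kwargs", one argument or row to a line. jog_arm: Moves the arm, as the interface text tells. Its arguments: {"type":"object","properties":{"deltas":{"type":"string"},"grip_force":{"type":"number"}},"required":["deltas"]}

```bash
mkdir -p pics; python3 - <<'E'
from rig import robot
import cv2,numpy as np
s=robot.get_state();print(s['t'],s['ee_pos'],s['orientation'],s['width'])
for n in ['scene','top']:
    im,d=robot.snapshot(n);cv2.imwrite(f'pics/{n}0.png',im);np.save(f'pics/{n}0.npy',d)
    c=robot.get_calibration(n);print(n,c['K'].tolist() if hasattr(c['K'],'tolist') else c['K'],np.round(c['R'],3).tolist(),c['t'])
E
```

```text
0.0 [ 0.22623767 -0.60870333  0.23005197] [-1.66425421  1.56869598  1.83314512] 0.9991455589150614
scene [[459.00681100831207, 0.0, 318.47542216898734], [0.0, 459.00681100831207, 237.20612373347046], [0.0, 0.0, 1.0]] [[-0.908, -0.419, -0.008], [-0.303, 0.67, -0.677], [0.289, -0.613, -0.736]] [0.34925164 0.45464091 0.663091  ]
top [[446.49022920972726, 0.0, 318.7224353489585], [0.0, 446.49022920972726, 241.510937723616], [0.0, 0.0, 1.0]] [[-0.009, -1.0, 0.016], [-0.982, 0.006, -0.19], [0.19, -0.018, -0.982]] [-0.27730868  0.56294194  0.88268665]
```

View pics/scene0.png

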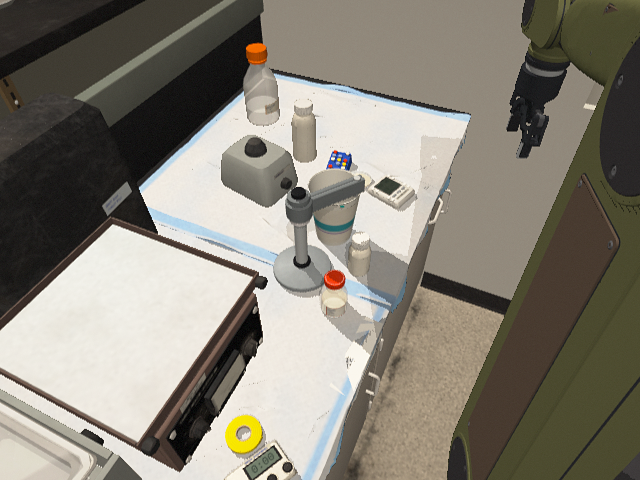

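View pics/top0.png

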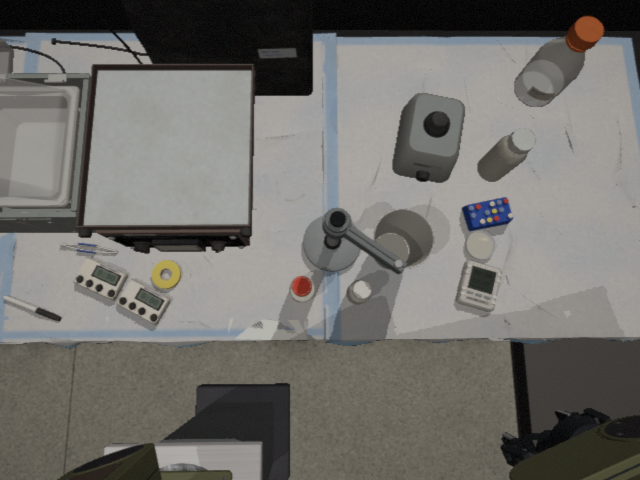

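The top view shows the dispenser button at (338,219), the arm tip at (400,266), the cup rim around (404,237), the white bottle cap at (359,291) and the red-capped jar at (301,287). The arm sits between the cup and the white bottle.

```bash
cat > h.py <<'E'
import numpy as np,cv2
from rig import robot
def cloud(n,d):
    c=robot.get_calibration(n);K,R,t=map(np.array,(c['K'],c['R'],c['t']))
    v,u=np.indices(d.shape);P=np.stack([(u-K[0,2])/K[0,0]*d,(v-K[1,2])/K[1,1]*d,d],-1)
    W=(P-t.ravel())@R; W[d<=0]=np.nan; return W
def sel(W,c,r,z0,z1):
    return W[(np.hypot(W[...,0]-c[0],W[...,1]-c[1])<r)&(W[...,2]>z0)&(W[...,2]<z1)]
def circ(P):
    A=np.c_[2*P[:,:2],np.ones(len(P))];s=np.linalg.lstsq(A,(P[:,:2]**2).sum(1),rcond=None)[0]
    return s[:2],np.sqrt(s[2]+s[0]**2+s[1]**2)
E
python3 - <<'E'
from h import *
for n in ['top','scene']:
    W=cloud(n,np.load(f'pics/{n}0.npy'))
    if n=='top':
        for p in [(338,219),(400,266),(404,237),(359,291),(301,287),(370,242),(422,237),(404,212)]: print(p,W[p[1],p[0]].round(3))
        T=W
        ax=W[219,338,:2]
    B=sel(W,ax,.04,.228,.245);print(n,'button',len(B),B.mean(0),np.ptp(B,0))
    H=sel(W,ax,.04,.21,.228);print('housing',len(H),circ(H) if len(H)>5 else '',np.median(H,0))
    A=sel(W,ax,.2,.2035,.214);A=A[np.hypot(*(A[:,:2]-ax).T)>.035]
    m=A[:,:2].mean(0);vx,vy,x0,y0=cv2.fitLine(A[:,:2].astype(np.float32),cv2.DIST_L1,0,.001,.001).ravel()
    print('arm',len(A),m,np.median(A[:,2]),'dir',np.degrees(np.arctan2(vy,vx)),'offset of axis',(ax-[x0,y0])@[-vy,vx],'reach',np.hypot(*(A[:,:2]-ax).T).max())
    cm=T[237,404,:2]
    C=sel(W,ax,.23,.147,.158);print('rim',len(C),circ(C),np.ptp(C,0))
    F=sel(W,ax,.075,.024,.036);print('foot',len(F),circ(F),F.min(0),F.max(0))
    for nm,p in [('white',(359,291)),('jar',(301,287))]:
        q=T[p[1],p[0],:2];Q=sel(W,q,.03,.098,.115);print(nm,len(Q),np.median(Q,0),Q.min(0),Q.max(0))
E
```

```text
(338, 219) [ 0.566 -0.312  0.234]
(400, 266) [ 0.487 -0.42   0.21 ]
(404, 237) [ 0.576 -0.469  0.022]
(359, 291) [ 0.453 -0.359  0.104]
(301, 287) [ 0.461 -0.245  0.107]
(370, 242) [ 0.53  -0.369  0.208]
(422, 237) [ 0.56  -0.488  0.103]
(404, 212) [ 0.603 -0.447  0.136]
top button 201 [ 0.56650151 -0.310396    0.23395407] [0.02616706 0.02600965 0.00988962]
housing 390 (array([ 0.56515884, -0.31266832]), np.float64(0.020205678251682062)) [ 0.55929859 -0.31032447  0.22344076]
arm 699 [ 0.51430076 -0.38347472] 0.20853417221071632 dir 53.827805 offset of axis 0.001044297045635374 reach 0.14171078580328178
rim 359 (array([ 0.55864566, -0.29612027]), np.float64(0.17110034367396262)) [0.24146523 0.41519482 0.01093881]
foot 730 (array([ 0.56387565, -0.30859289]), np.float64(0.0329346431046516)) [ 0.51518045 -0.36083451  0.02401477] [ 0.61035888 -0.26315501  0.03597715]
white 277 [ 0.45616668 -0.36332239  0.10499503] [ 0.43736037 -0.38010631  0.09808336] [ 0.47440744 -0.34509062  0.10922242]
jar 329 [ 0.46296185 -0.24536521  0.10714983] [ 0.44360567 -0.26484283  0.1009926 ] [ 0.48256988 -0.2
[... 171 characters left out ...]
.02117147350102336)) [ 0.55918498 -0.29913515  0.22265572]
arm 448 [ 0.51438641 -0.38168728] 0.20871727795771977 dir 53.10403 offset of axis 0.00034330969700543566 reach 0.14145287393180897
rim 289 (array([ 0.59918653, -0.29715596]), np.float64(0.16949423061428012)) [0.18307818 0.41894878 0.01092859]
foot 805 (array([ 0.5686431, -0.3114988]), np.float64(0.035427102890589535)) [ 0.52034751 -0.36060046  0.02401861] [ 0.61991947 -0.26060255  0.03584046]
white 215 [ 0.45525154 -0.36115902  0.10507271] [ 0.43812614 -0.38304584  0.09804859] [ 0.47339692 -0.34487845  0.10858658]
jar 324 [ 0.46329853 -0.24318204  0.10717573] [ 0.4443364  -0.26612834  0.0983568 ] [ 0.48430034 -0.22462186  0.11098461]
```

```bash
cat >> h.py <<'E'
from scipy.spatial.transform import Rotation as Ro
def tool():
    s=robot.get_state();return np.array(s['ee_pos']),Ro.from_euler('xyz',s['orientation']).as_matrix()
E
python3 - <<'E'
from h import *
from scipy.optimize import least_squares
ax=np.array([.5665,-.310]);g=ax+.13*np.array([np.cos(np.radians(260)),np.sin(np.radians(260))])
for n in ['top','scene']:
    W=cloud(n,np.load(f'pics/{n}0.npy'))
    P=sel(W,g,.09,.146,.156)
    for k in range(3):
        r=least_squares(lambda x:np.hypot(*(P[:,:2]-x).T)-.058,g,loss='soft_l1',f_scale=.002);e=abs(r.fun)
    print(n,len(P),r.x,np.median(e),np.percentile(e,90),np.degrees(np.arctan2(*(r.x-ax)[::-1]))%360,np.hypot(*(r.x-ax)))
print(*[x.round(3) for x in tool()])
E
```

```text
top 275 [ 0.54734432 -0.43882116] 0.001058084488423476 0.0023692758270354637 261.5421033417102 0.13023759661113873
scene 209 [ 0.54819355 -0.43970043] 0.0015179493303695626 0.003281684661382164 261.96610826465894 0.13098598325678185
[ 0.226 -0.609  0.23 ] [[-0.001  0.348 -0.937]
 [ 0.002 -0.937 -0.348]
 [-1.    -0.002 -0.   ]]
```

Request:
{"fn": "jog_arm", "kwargs": {
  "deltas": "-0.02 -0.05 -0.1 -0.2 0 0 0; -0.02 -0.1 -0.2 -0.5 0 0 0; -0.02 -0.15 -0.3 -0.8 0 0 0; -0.02 -0.19 -0.385 -1 0 0 0; -0.02 -0.19 -0.385 -1 0 0 0; -0.02 -0.19 -0.385 -1 0 0 0; -0.02 -0.19 -0.385 -1 0 0 0; -0.02 -0.19 -0.385 -1 0 0 0; -0.02 -0.19 -0.385 -1 0 0 0"
}}

```text
t: 1.23
ee_pos: [0.4613, -0.3604, 0.2471]
orientation: [-1.163, 1.57, 2.856]
ft_force: [0.4, -0.1, -0.2]
width: -0.002
```

```bash
python3 - <<'E'
from h import *
print(*[x.round(3) for x in tool()],robot.get_state()['joint_positions'])
im,d=robot.snapshot('scene');cv2.imwrite('pics/s1.png',cv2.resize(im[100:340,150:450],None,fx=2.5,fy=2.5))
E
```

```text
[ 0.461 -0.36   0.247] [[-0.     0.769 -0.639]
 [ 0.    -0.639 -0.769]
 [-1.    -0.     0.   ]] [-7.54747097e-01 -2.69120991e-02  1.78003190e+00 -2.23891015e-04
  1.38890724e+00 -6.16503411e-02]
```

View pics/s1.png

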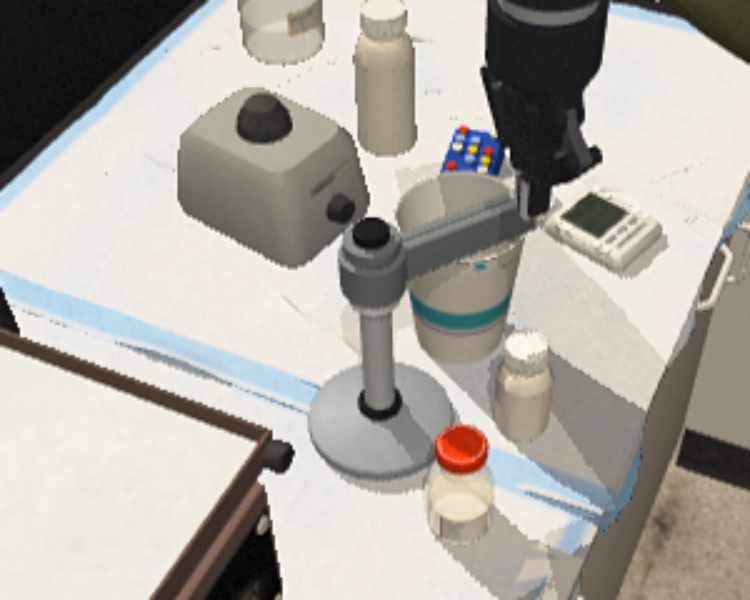

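The picture shows the shut fingers beside the arm on the white bottle side and clear of it. The finger knuckles bulge a little above the tip, so I'll push with the last 16 mm or so.

Request:
{"fn": "jog_arm", "kwargs": {
  "deltas": "0.035 0 0 0 0 0 0; 0.069 0 0 0 0 0 0; 0.069 0.012 0 0 0 0 0; 0.069 0.024 0 0 0 0 0; 0.069 0.034 0 0 0 0 0; 0.069 0.042 0 0 0 0 0; 0.069 0.05 -0.002 0 0 0 0; 0.069 0.058 -0.004 0 0 0 0; 0.069 0.065 -0.006 0 0 0 0; 0.069 0.072 -0.008 0 0 0 0; 0.069 0.077 -0.008 0 0 0 0; 0.069 0.077 -0.008 0 0 0 0"
}}

```text
t: 2.78
ee_pos: [0.5142, -0.3938, 0.192]
orientation: [2.62, 1.57, 0.358]
ft_force: [-1.0, 1.1, -0.5]
width: -0.002
```

```bash
cat >> h.py <<'E'
AX=np.array([.5665,-.310]);CUP=np.array([.5478,-.4392])
def look(n,f=None):
    im,d=robot.snapshot(n);W=cloud(n,d)
    if f: cv2.imwrite(f,im)
    A=sel(W,AX,.148,.2055,.2115);A=A[np.hypot(*(A[:,:2]-AX).T)>.04]
    a=np.degrees(np.arctan2(*(A[:,:2]-AX).T[::-1]))%360
    a=np.median(a[(a>215)&(a<300)]);nz=AX+.13*np.array([np.cos(np.radians(a)),np.sin(np.radians(a))])
    print(n,len(A),'arm deg',a,'nozzle-cup mm',np.hypot(*(nz-CUP))*1e3)
    return im,d,W
E
python3 - <<'E'
from h import *
print(*[x.round(3) for x in tool()])
im,d,W=look('scene');cv2.imwrite('pics/s2.png',cv2.resize(im[100:340,150:450],None,fx=2.5,fy=2.5))
look('top','pics/t2.png')
E
```

```text
[ 0.514 -0.394  0.192] [[ 0.001  0.77  -0.637]
 [ 0.    -0.637 -0.77 ]
 [-1.     0.    -0.001]]
scene 268 arm deg 251.59217063723742 nozzle-cup mm 23.104549610867416
top 121 arm deg 251.51723507506284 nozzle-cup mm 23.27420696084942
```

View pics/s2.png

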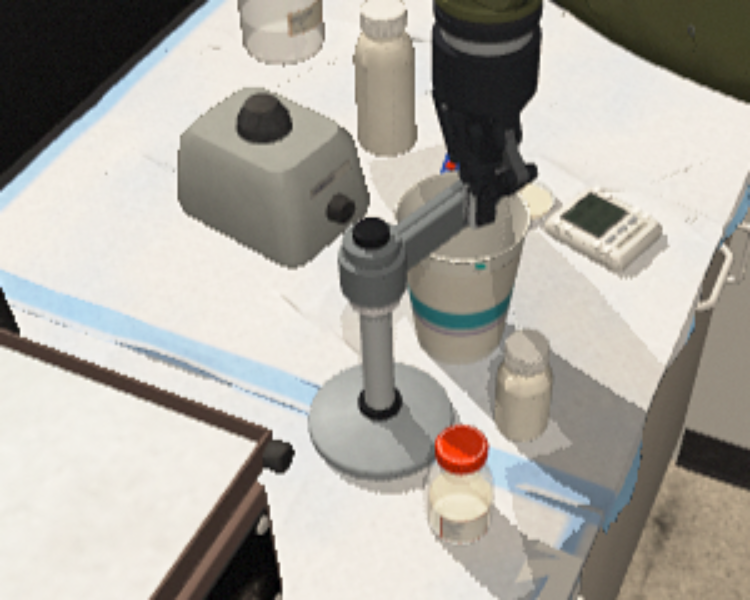

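The arm has moved to 251.5°. The cup is at about 261.7°, so I need roughly 10° more. I'll push, hold, back off sideways and rise.

Request:
{"fn": "jog_arm", "kwargs": {
  "deltas": "0 0.004 -0.002 0 0 0 0; 0 0.008 -0.004 0 0 0 0; 0 0.012 -0.006 0 0 0 0; 0 0.016 -0.008 0 0 0 0; 0 0.0195 -0.0095 0 0 0 0; 0 0.0195 -0.0095 0 0 0 0; 0 0.0195 -0.0095 0 0 0 0; 0 0.005 -0.001 0 0 0 0; 0 -0.022 0.016 0 0 0 0; 0 -0.022 0.016 0 0 0 0; -0.04 -0.022 0.016 0 0 0 0; -0.09 -0.022 0.016 0 0 0 0"
}}

```text
t: 4.38
ee_pos: [0.4916, -0.3919, 0.2636]
orientation: [-1.823, 1.568, 2.198]
ft_force: [0.3, -0.4, 1.1]
width: -0.001
```

```bash
python3 - <<'E'
from h import *
p,R=tool();print(p.round(4),R.round(3))
look('scene','pics/s3.png')
im,d,W=look('top');cv2.imwrite('pics/t3.png',cv2.resize(im[180:330,260:460],None,fx=4,fy=4))
g=np.array([*AX,.262])-p;print('to button+28mm, tool shares',(R.T@g/.8).round(4))
E
```

```text
[ 0.4916 -0.3919  0.2636] [[-0.001  0.77  -0.638]
 [ 0.002 -0.638 -0.77 ]
 [-1.    -0.002 -0.001]]
scene 329 arm deg 262.6047319614457 nozzle-cup mm 1.9872392692510663
top 99 arm deg 262.26943932375053 nozzle-cup mm 1.271655914171415
to button+28mm, tool shares [ 0.0021  0.0068 -0.1386]
```

View pics/t3.png

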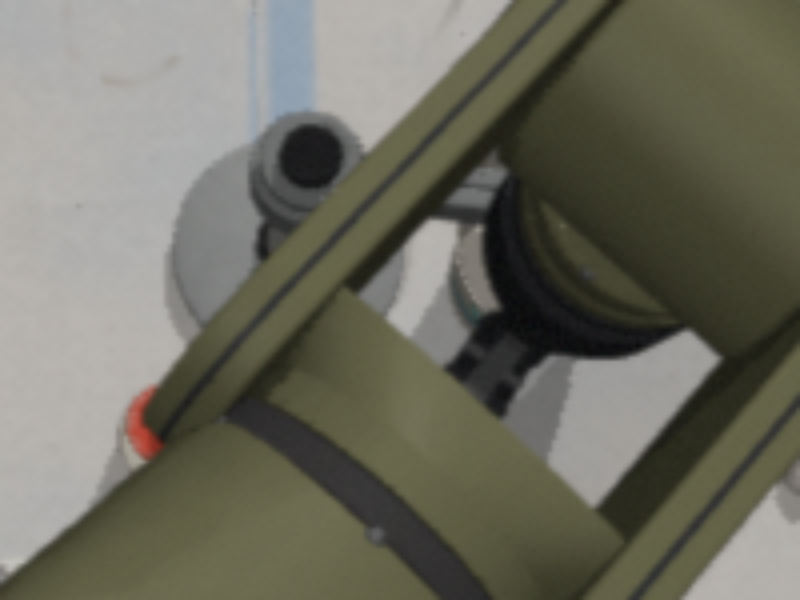

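The partly hidden top view, with the button at (311,156) in the crop, shows the arm at about 262.4°. That puts the nozzle 1–2 mm from the cup centre. Next I'll move over the button.

Request:
{"fn": "jog_arm", "kwargs": {
  "deltas": "0 0 -0.04 0 0 0 0; 0 0.003 -0.08 0 0 0 0; 0 0.007 -0.12 0 0 0 0; 0 0.007 -0.139 0 0 0 0; 0 0.007 -0.139 0 0 0 0; 0.02 0.007 -0.139 0 0 0 0; 0.02 0.007 -0.139 0 0 0 0"
}}

```text
t: 5.35
ee_pos: [0.5656, -0.3105, 0.2453]
orientation: [-1.427, 1.566, 2.593]
ft_force: [0.7, -0.6, -0.0]
width: 0.001
```

```bash
python3 - <<'E'
from h import *
p,R=tool();print(p.round(4),robot.get_state()['ft_force'])
im,d,W=look('scene');cv2.imwrite('pics/s4.png',cv2.resize(im[140:290,230:430],None,fx=4,fy=4))
E
```

```text
[ 0.5656 -0.3105  0.2453] [ 0.732391   -0.63008036 -0.01251136]
scene 338 arm deg 262.47623136704215 nozzle-cup mm 1.708220032818372
```

View pics/s4.png

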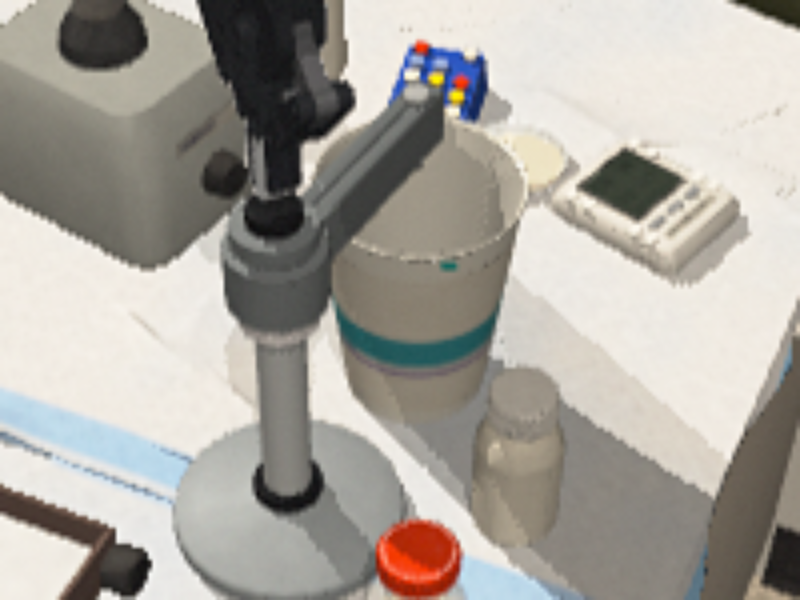

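The fingertip is centred just above the button (crop 275,205), and the arm lies across the cup mouth. Now I'll press.

Request:
{"fn": "jog_arm", "kwargs": {
  "deltas": "0.006 0 0 0 0 0 0; 0.012 0 0 0 0 0 0; 0.016 0 0 0 0 0 0; 0.019 0 0 0 0 0 0; 0.0205 0 0 0 0 0 0; 0.0205 0 0 0 0 0 0"
}}

```text
t: 6.15
ee_pos: [0.5671, -0.3104, 0.2321]
orientation: [0.456, 1.571, -1.807]
ft_force: [-1.2, 0.8, 2.1]
width: -0.002
```

Request:
{"fn": "jog_arm", "kwargs": {
  "deltas": "0.0025 0 0 0 0 0 0; 0.0025 0 0 0 0 0 0; 0.0025 0 0 0 0 0 0"
}}

```text
t: 6.52
ee_pos: [0.5673, -0.3105, 0.2301]
orientation: [1.639, 1.57, -0.623]
ft_force: [-2.2, 0.4, 3.6]
width: 0.001
```

Request:
{"fn": "jog_arm", "kwargs": {
  "deltas": "0.002 0 0 0 0 0 0; 0.004 0 0 0 0 0 0; 0.004 0 0 0 0 0 0; 0.004 0 0 0 0 0 0"
}}

```text
t: 7.02
ee_pos: [0.5673, -0.3105, 0.228]
orientation: [1.625, 1.57, -0.638]
ft_force: [-4.0, 1.6, 8.6]
width: 0.001
```

Request:
{"fn": "jog_arm", "kwargs": {
  "deltas": "0.002 0 0 0 0 0 0; 0.002 0 0 0 0 0 0; 0.002 0 0 0 0 0 0"
}}

```text
t: 7.4
ee_pos: [0.5674, -0.3105, 0.2279]
orientation: [1.594, 1.569, -0.668]
ft_force: [-5.0, 1.9, 12.7]
width: -0.002
```

At the hard stop: another 1.6 mm of command moved the tip 0.1 mm and raised the force to 12.7 N. Next I'll lift and retreat toward the robot, high up.

Request:
{"fn": "jog_arm", "kwargs": {
  "deltas": "-0.01 0 0 0 0 0 0; -0.04 0 0 0 0 0 0; -0.08 0 0 0 0 0 0; -0.12 0 0 0 0 0 0; -0.14 0 0 0 0 0 0; -0.16 0 0.06 0 0 0 0; -0.16 0 0.12 0 0 0 0; -0.16 0 0.18 0 0 0 0; -0.16 0 0.2 0 0 0 0; -0.16 0 0.2 0 0 0 0; -0.16 0 0.2 0 0 0 0"
}}

```text
t: 8.78
ee_pos: [0.4659, -0.4328, 0.3524]
orientation: [-2.422, 1.57, 1.6]
ft_force: [-0.5, -0.7, 0.2]
width: -0.005
```

```bash
python3 - <<'E'
from h import *
from scipy.optimize import least_squares
p,R=tool();s=robot.get_state();print(s['t'],p.round(4),s['ft_force'])
for n in ['scene','top']:
    im,d,W=look(n)
    if n=='scene': cv2.imwrite('pics/s5.png',cv2.resize(im[140:320,230:430],None,fx=3,fy=3))
    B=sel(W,AX,.014,.222,.245);print('button z',len(B),np.percentile(B[:,2],[50,90]) if len(B) else '')
    P=sel(W,CUP,.09,.146,.156)
    if len(P)>50: print('cup',len(P),least_squares(lambda x:np.hypot(*(P[:,:2]-x).T)-.058,CUP,loss='soft_l1',f_scale=.002).x)
    for nm,q in [('white',(.455,-.361)),('jar',(.463,-.244))]:
        Q=sel(W,q,.03,.098,.115);print(nm,len(Q),np.median(Q,0) if len(Q) else '')
E
```

```text
8.775 [ 0.4659 -0.4328  0.3524] [-0.5346943  -0.68192473  0.24545055]
scene 334 arm deg 262.77228561938284 nozzle-cup mm 2.355844484314014
button z 179 [0.23375125 0.23558846]
cup 214 [ 0.54911771 -0.43994754]
white 221 [ 0.45569438 -0.36098284  0.10473206]
jar 326 [ 0.46312931 -0.24289409  0.1072763 ]
top 500 arm deg 263.5729988081484 nozzle-cup mm 4.1481933557036355
button z 218 [0.23377004 0.23546126]
cup 175 [ 0.54752597 -0.43995448]
white 0 
jar 328 [ 0.46296407 -0.24534467  0.10722201]
```

View pics/s5.png

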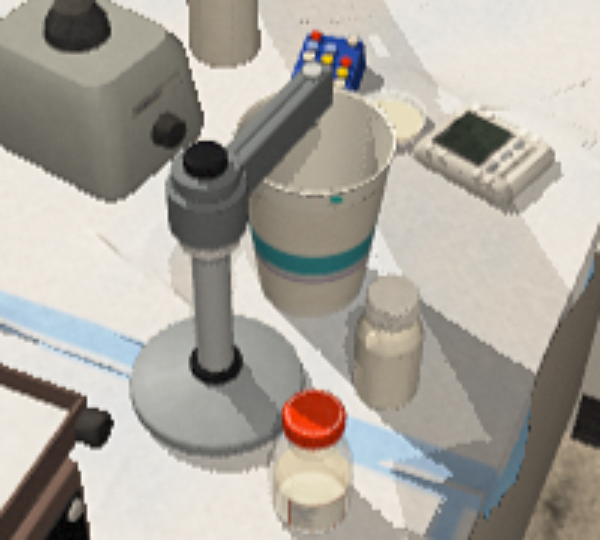

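The arm lies over the cup, the button is up, everything is standing and the robot is clear, so I'm handing in.

```bash
python3 -c "
from rig import robot
print(robot.hand_in())"
```

```text
the job is handed in; nothing more can be done
None
```

I pushed the swing arm round by one side with the shut fingers, from about 233.5° to 262.5° (world heading), and then backed off. I pressed the dose button to its stop, released it, moved the gripper clear and handed the job in at about 9 s of the 40 s allowed. No verdict was reported.

What the last checks showed:
- **Nozzle:** about 2 mm (scene camera) and 4 mm (top camera) from the cup centre, within the 25 mm limit.
- **Dose button:** pressed until the tip stopped at 0.228 m with 12.7 N, which matches the full 6 mm of travel. After release its top was back at 0.234 m.
- **Cup and bottles:** cup, glass jar and white bottle were within about 1 mm of where they started, and all were upright.
- **Robot:** clear of everything, with no meaningful force on the wrist.

In the last check the gripper blocked the top camera's view of the white bottle, so its position there comes from the scene camera only. The two cameras differed by about 1° on the arm angle, which does not affect the result.

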